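# Clear the buffing bench and start the machine

### The arm

A 6-joint arm with a two-finger parallel gripper is mounted at the origin on the work surface. World frame = base frame: x ahead of the robot, y to its left, z up, the work surface at z = 0. Lengths are in mm, angles in rad, forces in N, time in s.
With the tool pointing down it reaches from about 275 to 750 mm from the base axis. Payload 10.2 kg.
Tool frame: the origin (TCP) lies midway between the tips of the shut fingers; the grasp point (between the pads) lies 19 mm behind it; z points along the fingers, y is the line along which they close (so a half turn about z gives the same grasp; the last joint's range is limited). The gripper opens to 85 mm and grips with 20 to 120 N. Pads are 22 mm wide; open, the fingers measure 114 mm over their backs; the gripper's body (76 mm by 85 mm) begins 54 mm behind the grasp point. The pads swing forward as they close: fully open they stand 13 mm farther back than shut.
Start: joints at [0.964, 0.313, 1.498, -0, 1.331, -0.223], TCP at [196.597, 486.807, 231.294] pointing down, gripper open.
Joint ranges: [-2.94, 2.94], [-0.97, 2.17], [0.19, 2.56], [-1.23, 4.37], [0.02, 3.11], [-2.88, 2.88]. Speed limits (rad/s): [2.39, 2.39, 3.01, 3.14, 3.14, 3.14].

### API

Orientations are given as a unit quaternion [w, x, y, z].
In Python, from rig import ctrl gives the robot as it stands.
- The arm moves only by the tool arm_command, never from a script. Its argument "increments" is a list of rows, each an object with "dr": the turn, a rotation vector about the tool's x, y, z in units of pi/4 rad (1.0 is pi/4 rad), a list of three; "offset": the shift along the tool's x, y, z in units of 120 mm (1.0 is 120 mm), a list of three; "hand": the opening, from -1 (shut) to 1 (fully open). A call has 1 to 8 rows; each row shifts and turns the commanded pose from where the row before left it, along the tool's axes as they then stand; what a row does not reach is not made up. A row lasts 1/10 s, in which the tool goes at most 50 mm and 8.59 degrees, less where a joint would pass 70% of its speed; a pose out of reach is approached as far as the arm can. A call with a number of a shift or a turn outside -1 to 1 is refused whole. A call with a gripper value outside its range is refused whole. The fingers move at their own pace and stop on an object; "grip_force" is the grip in N (left out, the last holds). Time passes only in rows, so rows that do not move let the fingers close. It gives the time, the measured TCP pose, the force, the opening and the grip force at its end, in the units of the state.
- ctrl.sense(): the state, without advancing time (a new reading comes with each control period).
- ctrl.capture(name): name is "scene" or "side" or "wrist"; returns the picture (480x640x3 uint8, red, green, blue); there is no depth.
- ctrl.camera_info(name): a dict with "K" (3x3 intrinsics, pixels), "R" (3x3) and "t" (3): a world point X has camera coordinates R X + t. Camera axes: x right, y down, z forward; pixel columns grow to the right and rows downward; lengths in mm; the calibration is good to about 2 mm. A picture is of the moment at which its call begins: read the wrist's pose just before it. camera_info takes no time and is no camera call; for the wrist camera it gives the pose at the moment of the call.
- ctrl.finish_job(): hands the job in; it is judged then, once.
The state is a dict: "time_s": time; "joints": joint angles; "dq": joint speeds; "tau": joint torques, N m; "eef_pos": TCP position; "ee_rot": TCP orientation; "force": force on the tool from outside, world axes, zero at the start; "wrist_torque": the same for the moment, N m; "grip_width": opening from 0.0 (shut) to 1.0 (fully open); "grip_force": force on a finger pad.
Only numpy, scipy, OpenCV 4.12 (cv2) and the standard library are available. Lean on these libraries where they do the work, as an engineer would, in place of code of your own. Each camera call takes 0.05 s, during which the arm holds its last target. There are 200 camera calls.

### The job

Clear the bench before buffing: stand the orange cup upright on the black rubber mat, nest the white cup in it, then nest the blue cup in the white one, each fully home. Once the stack is built and let go, start the station by pressing the yellow dust-extraction button all the way in and, after it has come back out, pressing the green machine button all the way in. Never press the red stop button, and leave everything else on the bench where it is.

Things in the scene. Friction and masses are not known exactly. Their poses are not given: they have to be found in the camera images.
- cup_orange: empty stacking cup of orange plastic, upright on the bench, 84 high, 110 g: body tapering from 31 wide at the foot to 52 at height 56, then a straight collar (62 wide outside, 57 inside, wall 2.5) up to the rim at 84. Origin at the centre of the underside, z up. The three are alike; a nested cup's collar rests on the lower rim, 28 above the lower cup
- cup_white: empty stacking cup of white plastic, upright on the bench, 84 high, 110 g: body tapering from 31 wide at the foot to 52 at height 56, then a straight collar (62 wide outside, 57 inside, wall 2.5) up to the rim at 84. Origin at the centre of the underside, z up. The three are alike; a nested cup's collar rests on the lower rim, 28 above the lower cup
- cup_blue: empty stacking cup of blue plastic, upright on the bench, 84 high, 110 g: body tapering from 31 wide at the foot to 52 at height 56, then a straight collar (62 wide outside, 57 inside, wall 2.5) up to the rim at 84. Origin at the centre of the underside, z up. The three are alike; a nested cup's collar rests on the lower rim, 28 above the lower cup
- mat: round black rubber mat, 130 wide, 6 thick, fixed; origin at the centre of its underside
- panel: grey control box of the buffing station, 100 x 240 x 50 high, fixed; origin at the centre of its underside, long along its y; carries three buttons in a row, 70 apart, in any order
- key_yellow (a joint): yellow (dust extraction on) push button, 32 wide, on the grey control box; its top stands 68 above the bench. The joint reads 0 released and 0.006 m fully in; a spring (about 5 N when fully in) pushes it back
- key_yellow_top (a point): centre of the yellow button's top face; it sinks with the button
- key_green (a joint): green (buffing machine on) push button, 32 wide, on the grey control box; its top stands 68 above the bench. The joint reads 0 released and 0.006 m fully in; a spring (about 5 N when fully in) pushes it back
- key_green_top (a point): centre of the green button's top face; it sinks with the button
- key_red (a joint): red (stop) push button, 32 wide, on the grey control box; its top stands 68 above the bench. The joint reads 0 released and 0.006 m fully in; a spring (about 5 N when fully in) pushes it back
- key_red_top (a point): centre of the red button's top face; it sinks with the button
- clog: bystander: pale wooden clog, 225 x 90 x 90, toe along its +x; origin at the centre of its underside
- mug: bystander: steel mug with a handle, 76 wide, 85 high (not one of the cups); origin at the centre of its underside
- jar: bystander: amber wax jar, 70 wide, 75 high; origin at the centre of its underside
- oil: bystander: grey bottle with a red cap, 52 wide, 150 high; origin at the centre of its underside
- wax_bar: bystander: green bar of polishing wax, 120 x 45 x 35, long along its x; origin at the centre of its underside
- sand_block: bystander: cork sanding block, 100 x 60 x 35, long along its x; origin at the centre of its underside
- brush: bystander: brush lying flat, 200 long along its x, 42 wide, 20 high; origin at the centre of its underside

How it is judged (in metres and radians):
On the way, in this order (a step that is already met when the one before it is completed fails the run):
1. the orange cup stands on the mat, released (horizontal distance between cup_orange and mat below 0.045 m and z of cup_orange in the frame of mat between 0.003 and 0.01 m and angle between cup_orange's own z axis and vertical below 0.1 rad and contact force between the fingers and cup_orange below 0.1 N and contact force between the fingers and cup_white below 0.1 N and contact force between the fingers and cup_blue below 0.1 N), for 0.2 s.
2. the white cup is nested fully in the orange one, released (all of step 1 and horizontal distance between cup_white and cup_orange below 0.006 m and z of cup_white in the frame of cup_orange between 0.024 and 0.032 m and angle between cup_white's own z axis and vertical below 0.1 rad), for 0.2 s.
3. the blue cup is nested fully in the white one, released (all of step 2 and horizontal distance between cup_blue and cup_white below 0.006 m and z of cup_blue in the frame of cup_white between 0.024 and 0.032 m and angle between cup_blue's own z axis and vertical below 0.1 rad), for 0.2 s.
4. the yellow button is pressed all the way in (horizontal distance between cup_orange and mat below 0.045 m and z of cup_orange in the frame of mat between 0.003 and 0.01 m and angle between each of cup_orange, cup_white, cup_blue's own z axis and vertical below 0.1 rad and horizontal distance between cup_white and cup_orange below 0.006 m and z of cup_white in the frame of cup_orange between 0.024 and 0.032 m and horizontal distance between cup_blue and cup_white below 0.006 m and z of cup_blue in the frame of cup_white between 0.024 and 0.032 m and value of joint key_yellow above 0.005 m), for 0.02 s.
5. all buttons are out again (horizontal distance between cup_orange and mat below 0.045 m and z of cup_orange in the frame of mat between 0.003 and 0.01 m and angle between each of cup_orange, cup_white, cup_blue's own z axis and vertical below 0.1 rad and horizontal distance between cup_white and cup_orange below 0.006 m and z of cup_white in the frame of cup_orange between 0.024 and 0.032 m and horizontal distance between cup_blue and cup_white below 0.006 m and z of cup_blue in the frame of cup_white between 0.024 and 0.032 m and value of joint each of key_yellow, key_green, key_red below 0.0015 m), for 0.02 s.
6. the green button is pressed all the way in (horizontal distance between cup_orange and mat below 0.045 m and z of cup_orange in the frame of mat between 0.003 and 0.01 m and angle between each of cup_orange, cup_white, cup_blue's own z axis and vertical below 0.1 rad and horizontal distance between cup_white and cup_orange below 0.006 m and z of cup_white in the frame of cup_orange between 0.024 and 0.032 m and horizontal distance between cup_blue and cup_white below 0.006 m and z of cup_blue in the frame of cup_white between 0.024 and 0.032 m and value of joint key_green above 0.005 m), for 0.02 s.
At the end, for the whole second after the job is handed in: Cups at rest, upright (0.1 rad), released: orange on the mat, within 45 mm of its centre; white nested in orange, blue in white, each 24 to 32 mm above the cup below and within 6 mm of its axis; all buttons out (under 1.5 mm) (all of step 5 and linear speed of each of cup_orange, cup_white, cup_blue below 0.02 m/s); the robot touches nothing.
It fails at once if the red stop button is pressed (over 2 mm) (value of joint key_red above 0.002 m).
It fails at once if the yellow or green button is pressed (over 3 mm) before the blue cup is nested in the white one (value of joint any of key_yellow, key_green above 0.003 m and not (horizontal distance between cup_blue and cup_white below 0.006 m and z of cup_blue in the frame of cup_white between 0.024 and 0.032 m and angle between cup_blue's own z axis and vertical below 0.1 rad)).
It fails at once if yellow and green are pressed at the same time (value of joint each of key_yellow, key_green above 0.002 m).
It fails at once if a bystander is moved more than 30 mm (distance of any of clog, mug, jar, oil, wax_bar, sand_block, brush from where it was at the start of the episode above 0.03 m).
It also fails if it takes over 67 s, if anything falls off the work surface, if the arm or the gripper's body presses on something with over 40 N, if the wrist force passes 120 N, or if a joint passes its speed limit or range.

## Working session

There is one attempt and no reset: what is moved stays moved. The work goes in short steps, Python scripts to look and compute and a tool call to move; the robot and the scene stay as the last step left them, time stands still between calls to the robot, and variables do not carry over. Pictures are saved under pics/ and viewed, at most 10 in all, crops included, and the job is handed in when it is done.

Besides the shell and the picture viewer there is one more tool, called after "Request:" by a JSON object that holds its "op" and its "data". arm_command: Moves the arm, as the interface text tells. Shifts and turns lie within -1 to 1; 1 stands for 120 mm of shift or pi/4 rad of turn. Its arguments: {"type":"object","properties":{"increments":{"type":"array"},"grip_force":{"type":"number"}},"required":["increments"]}

```bash
mkdir -p pics
python3 - <<'E'
from rig import ctrl
import cv2,numpy as np
s=ctrl.sense();print(s)
for n in("scene","side"):
    im=ctrl.capture(n);np.save(f"pics/{n}0.npy",im);cv2.imwrite(f"pics/{n}0.png",im[:,:,::-1])
    c=ctrl.camera_info(n);print(n,np.round(c["K"],1).tolist(),np.round(c["R"],4).tolist(),np.round(c["t"],1).tolist(), "pos",(-np.array(c["R"]).T@np.array(c["t"])).round())
E
```

```text
{'time_s': 0.0, 'joints': array([ 9.63616355e-01,  3.13470670e-01,  1.49846289e+00, -7.47745219e-06,
        1.33100493e+00, -2.23393730e-01]), 'dq': array([-2.28880315e-03, -1.39846965e-03,  4.79586154e-04, -7.95175475e-04,
       -1.15889895e-03,  6.62199638e-05]), 'tau': array([ 2.01480134e-04, -4.12270725e+01, -2.59739524e+01, -1.57718373e-04,
        4.25507053e-03,  1.94301117e-05]), 'eef_pos': array([196.43113489, 486.5785704 , 230.71478792]), 'ee_rot': array([-2.68169295e-04,  1.90716691e-01,  9.81644890e-01, -6.17188588e-04]), 'force': array([-0.14219596,  0.46087143,  0.37488913]), 'wrist_torque': array([ 0.05125919, -0.02882302, -0.02200974]), 'grip_force': 0.0, 'grip_width': 1.0048943034209294}
scene [[592.1, 0.0, 318.5], [0.0, 592.1, 242.1], [0.0, 0.0, 1.0]] [[0.01, 0.9999, -0.0076], [0.7503, -0.0125, -0.661], [-0.661, 0.0009, -0.7504]] [4.4, -386.1, 1933.9] pos [1568.  -11. 1196.]
side [[469.8, 0.0, 320.6], [0.0, 469.8, 238.0], [0.0, 0.0, 1.0]] [[-0.9362, -0.3513, 0.0041], [-0.2251, 0.5908, -0.7748], [0.2698, -0.7263, -0.6322]] [552.8, 195.3, 757.8] pos [357. 629. 628.]
```

View pics/scene0.png

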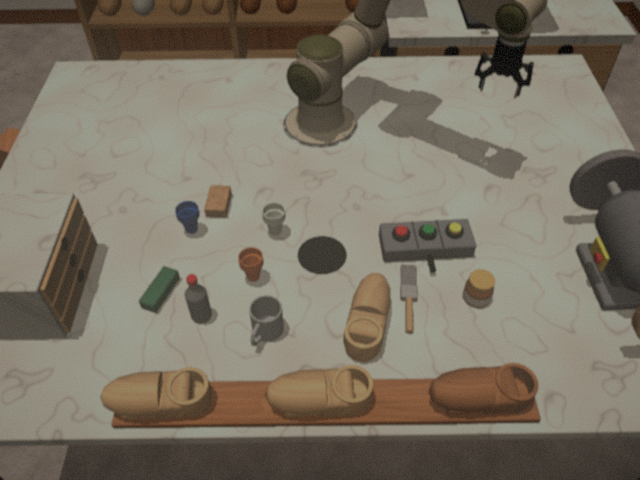

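View pics/side0.png

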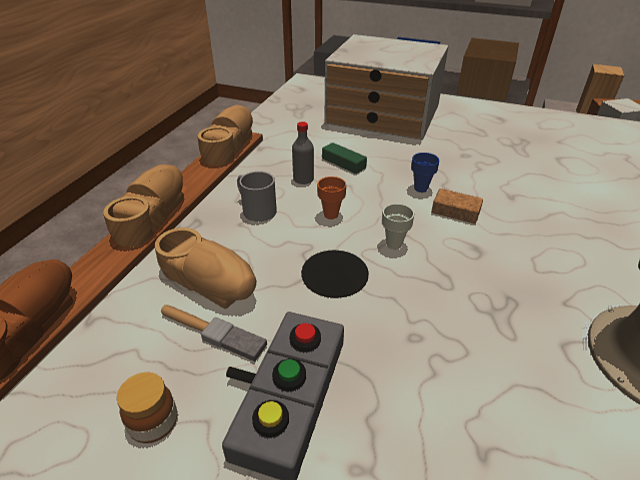

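The scene view shows blue at (188,218), white at (274,220), orange at (251,264), the mat at (322,254), and the buttons red (401,232), green (429,230) and yellow (455,229). The side view shows the same objects: orange (331,200), white (397,226), blue (425,172), mat (335,273), and buttons red (305,335), green (289,372) and yellow (270,414).

```bash
cat > h.py <<'E'
import cv2,numpy as np
from rig import ctrl
def cam(n):
    c=ctrl.camera_info(n);return [np.array(c[k],float) for k in("K","R","t")]
def ray(c,p):
    K,R,t=c;d=R.T@np.linalg.solve(K,[p[0],p[1],1.]);return -R.T@t,d/np.linalg.norm(d)
def plane(c,p,z):
    o,d=ray(c,p);return o+d*(z-o[2])/d[2]
def tri(c1,p1,c2,p2):
    o1,d1=ray(c1,p1);o2,d2=ray(c2,p2)
    s=np.linalg.lstsq(np.c_[d1,-d2],o2-o1,rcond=None)[0]
    a,b=o1+s[0]*d1,o2+s[1]*d2;return (a+b)/2,np.linalg.norm(a-b)
def blob(m,seed=None):
    n,l,s,c=cv2.connectedComponentsWithStats(m.astype(np.uint8))
    i=1+np.argmax(s[1:,4]);return l==i
E
cat > m.py <<'E'
from h import *
B={"scene":{"blue":(170,195,210,240),"orange":(232,242,272,288),"white":(255,198,295,242),"mat":(290,230,355,278),"red":(388,222,414,242),"green":(416,220,441,240),"yellow":(443,218,468,240)},
"side":{"blue":(405,145,445,200),"orange":(310,170,355,225),"white":(375,195,420,257),"mat":(295,245,375,302),"red":(285,315,325,355),"green":(272,352,308,392),"yellow":(250,395,292,437)}}
out={}
for n in B:
    im=np.load(f"pics/{n}0.npy");c=cam(n);hsv=cv2.cvtColor(im,cv2.COLOR_RGB2HSV);H,S,V=[hsv[:,:,i].astype(int) for i in range(3)]
    for k,(x0,y0,x1,y1) in B[n].items():
        if k=="white":
            g=np.full(H.shape,2,np.uint8);g[:]=0
            g[y0:y1,x0:x1]=3
            cv2.grabCut(im[:,:,::-1].copy(),g,(x0,y0,x1-x0,y1-y0),np.zeros((1,65)),np.zeros((1,65)),6,cv2.GC_INIT_WITH_RECT);m=(g&1)>0
        else:
            m={"blue":(abs(H-115)<14)&(S>110),"orange":((H<14)|(H>172))&(S>120),"mat":V<45,"red":((H<8)|(H>172))&(S>150)&(V>110),"green":(abs(H-70)<20)&(S>110)&(V>60),"yellow":(abs(H-28)<8)&(S>120)&(V>140)}[k]
        b=np.zeros_like(m);b[y0:y1,x0:x1]=1;m=blob(m&b)
        ys,xs=np.where(m)
        if k in("blue","orange","white"):
            wid=[(np.ptp(xs[ys==y])+1) for y in range(ys.min(),ys.max()+1)];w=np.percentile(wid,92)
            top=ys.min();o,d=ray(c,(xs.mean(),top+6))
            yw=[y for y in range(ys.min(),ys.max()+1) if np.ptp(xs[ys==y])+1>=w-1]
            cx=np.mean([(xs[ys==y].max()+xs[ys==y].min())/2 for y in yw]);p=(cx,top-.5+w/2*-d[2])
        else: p=(xs.mean(),ys.mean());w=np.ptp(xs)+1
        out[n,k]=(c,p);print(n,k,np.round(p,1),w,m.sum(),plane(c,p,84 if k in("blue","orange","white") else 6 if k=="mat" else 68).round(1))
        im2=im if k!="zz" else im
        cs,_=cv2.findContours(m.astype(np.uint8),0,1);v=out.setdefault(n,im.copy());cv2.drawContours(v,cs,-1,(255,0,255),1)
for k in B["scene"]:
    p,e=tri(*out["scene",k],*out["side",k]);print(k,p.round(1),round(e,1))
a=cv2.resize(out["scene"][185:300,160:480,::-1],(800,288),interpolation=0);b=cv2.resize(out["side"][140:450,220:460,::-1],(232,300))
b=cv2.resize(out["side"][145:305,290:450,::-1],(300,300),interpolation=0)
cv=np.zeros((600,800,3),np.uint8);cv[:288]=a;cv[300:,:300]=b;cv2.imwrite("pics/m.png",cv)
E
python3 m.py
```

```text
scene blue [196.  209.9] 1.0 1 [ 469.9 -331.2   84. ]
scene orange [250.5 255.8] 21.92 334 [ 630.6 -177.    84. ]
scene white [275.6 211. ] 24.0 759 [ 477.9 -121.1   84. ]Traceback (most recent call last):
  File "m.py", line 14, in <module>
    b=np.zeros_like(m);b[y0:y1,x0:x1]=1;m=blob(m&b)
                                          ~~~~^^^^^
  File "h.py", line 15, in blob
    i=1+np.argmax(s[1:,4]);return l==i
        ~~~~~~~~~^^^^^^^^^
    return _wrapfunc(a, 'argmax', axis=axis, out=out, **kwds)
    return bound(*args, **kwds)
ValueError: attempt to get argmax of an empty sequence
```

```bash
python3 - <<'E'
s=open('m.py').read()
a=s.index("        else:\n            m={");b=s.index("        b=np.zeros_like(m);b[y0")
s=s[:a]+'''        else:
            q=(255-V if k=="mat" else S*V//255).astype(np.uint8) if k!="blue" else np.clip(im[:,:,2].astype(int)-im[:,:,0]+60,0,255).astype(np.uint8)
            th,_=cv2.threshold(np.ascontiguousarray(q[y0:y1,x0:x1]),0,255,cv2.THRESH_OTSU);m=q>th
'''+s[b:]
open('m.py','w').write(s)
E
python3 m.py
```

```text
scene blue [186.5 208.8] 24.0 573 [ 465.6 -356.8   84. ]
scene orange [250. 256.] 25.0 609 [ 631.  -178.2   84. ]
scene white [275.6 211. ] 24.0 759 [ 477.9 -121.1   84. ]
scene mat [321.7 254.8] 49 1454 [564.4  -1.7   6. ]
scene red [401.1 230.2] 13 99 [537.2 204.   68. ]
scene green [428.1 228.7] 12 86 [532.8 274.2  68. ]
scene yellow [454.7 227.3] 13 109 [529.2 343.6  68. ]
side blue [424.6 158. ] 27.0 821 [ 466.9 -356.5   84. ]
side orange [331.4 183.2] 28.64 916 [ 632.9 -177.6   84. ]
side white [395.7 213.5] 31.0 1369 [ 478.5 -119.4   84. ]
side mat [334.4 273.6] 68 2540 [559.9   6.1   6. ]
side red [304.7 330.9] 20 265 [540.3 203.2  68. ]
side green [288.5 368.2] 22 322 [536.4 273.2  68. ]
side yellow [269.6 413.3] 24 477 [531.6 345.   68. ]
blue [ 466.7 -356.3   84.5] 0.9
orange [ 632.4 -177.6   84.7] 1.4
white [ 478.3 -120.8   83.6] 1.3
mat [561.1  -0.8   0.6] 2.6
red [539.4 204.   69.9] 1.2
green [535.4 274.   70.2] 1.2
yellow [530.8 344.2  68.7] 2.5
```

View pics/m.png

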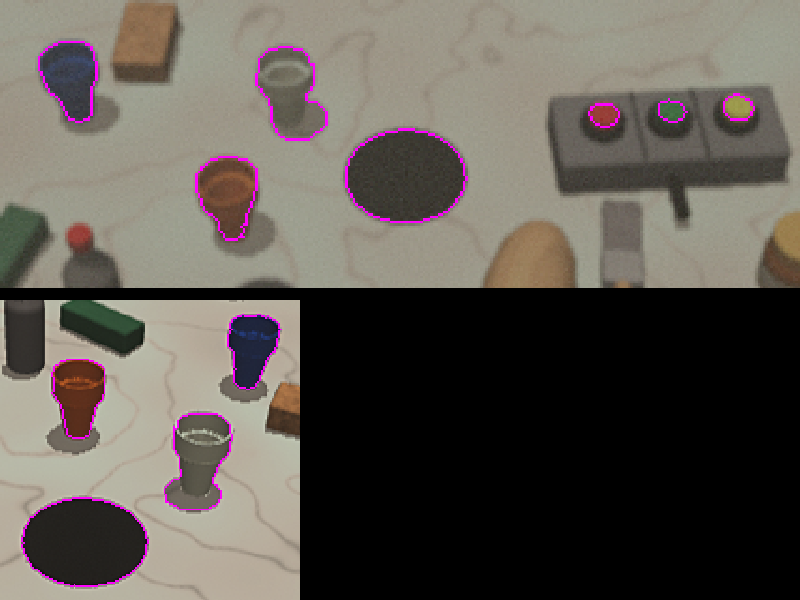

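The outlines fit. The two views agree within 1–3 mm, with rims at about 84 mm, and the buttons triangulate to about 69 mm against the 68 mm in the text. First I turn the tool so its y axis lies along world x.

Request:
{"op": "arm_command", "data": {"increments": [{"dr": [0, 0, 0.1889], "offset": [0, 0, 0], "hand": 1}, {"dr": [0, 0, 0.1889], "offset": [0, 0, 0], "hand": 1}, {"dr": [0, 0, 0.1889], "offset": [0, 0, 0], "hand": 1}, {"dr": [0, 0, 0.1889], "offset": [0, 0, 0], "hand": 1}, {"dr": [0, 0, 0.1889], "offset": [0, 0, 0], "hand": 1}, {"dr": [0, 0, 0.1889], "offset": [0, 0, 0], "hand": 1}, {"dr": [0, 0, 0.1889], "offset": [0, 0, 0], "hand": 1}, {"dr": [0, 0, 0.1889], "offset": [0, 0, 0], "hand": 1}], "grip_force": 40}}

```text
time_s: 0.9
eef_pos: [196.5, 486.7, 231.0]
ee_rot: [0.0, 0.709, 0.705, -0.0]
force: [0.2, 0.4, 0.3]
grip_width: 1.0
grip_force: 0.0
```

Request:
{"op": "arm_command", "data": {"increments": [{"dr": [0, 0, 0], "offset": [-0.34, 0.225, 0.016], "hand": 1}, {"dr": [0, 0, 0], "offset": [-0.34, 0.225, 0.016], "hand": 1}, {"dr": [0, 0, 0], "offset": [-0.34, 0.225, 0.016], "hand": 1}, {"dr": [0, 0, 0], "offset": [-0.34, 0.225, 0.016], "hand": 1}, {"dr": [0, 0, 0], "offset": [-0.34, 0.225, 0.016], "hand": 1}, {"dr": [0, 0, 0], "offset": [-0.34, 0.225, 0.016], "hand": 1}, {"dr": [0, 0, 0], "offset": [-0.34, 0.225, 0.016], "hand": 1}, {"dr": [0, 0, 0], "offset": [-0.34, 0.225, 0.016], "hand": 1}]}}

```text
time_s: 1.7
eef_pos: [413.2, 158.5, 215.8]
ee_rot: [-0.0, 0.707, 0.707, -0.0]
force: [0.9, 0.1, 0.3]
grip_width: 1.002
grip_force: 0.0
```

Request:
{"op": "arm_command", "data": {"increments": [{"dr": [0, 0, 0], "offset": [-0.34, 0.225, 0.016], "hand": 1}, {"dr": [0, 0, 0], "offset": [-0.34, 0.225, 0.016], "hand": 1}, {"dr": [0, 0, 0], "offset": [-0.34, 0.225, 0.016], "hand": 1}, {"dr": [0, 0, 0], "offset": [-0.34, 0.225, 0.016], "hand": 1}, {"dr": [0, 0, 0], "offset": [-0.34, 0.225, 0.016], "hand": 1}, {"dr": [0, 0, 0], "offset": [-0.34, 0.225, 0.016], "hand": 1}, {"dr": [0, 0, 0], "offset": [-0.34, 0.225, 0.016], "hand": 1}, {"dr": [0, 0, 0], "offset": [0, 0, 0], "hand": 1}]}}

```text
time_s: 2.5
eef_pos: [602.8, -129.8, 200.3]
ee_rot: [-0.001, 0.709, 0.706, -0.001]
force: [0.3, 0.2, -0.2]
grip_width: 1.001
grip_force: 0.0
```

Request:
{"op": "arm_command", "data": {"increments": [{"dr": [0, 0, 0], "offset": [-0.2, 0.123, 0], "hand": 1}, {"dr": [0, 0, 0], "offset": [-0.2, 0.123, 0], "hand": 1}, {"dr": [0, 0, 0], "offset": [0, 0, 0], "hand": 1}, {"dr": [0, 0, 0], "offset": [0, 0, 0], "hand": 1}]}}

```text
time_s: 2.9
eef_pos: [630.9, -172.8, 201.9]
ee_rot: [-0.001, 0.707, 0.707, -0.0]
force: [0.3, 0.2, -0.2]
grip_width: 1.002
grip_force: 0.0
```

Run:
```python
from h import *
print(ctrl.sense()["eef_pos"].round(1));c=cam("wrist");im=ctrl.capture("wrist");np.save("pics/w1.npy",im);cv2.imwrite("pics/w1.png",im[:,:,::-1])
K,R,t=c
for z in (84,0):
  q=K@(R@np.array([632,-178,z])+t);print(z,(q[:2]/q[2]).round(),q[2].round())
```

```text
[ 630.9 -172.8  201.9]
84 [325. 241.] 274.0
0 [325. 213.] 354.0
```

View pics/w1.png

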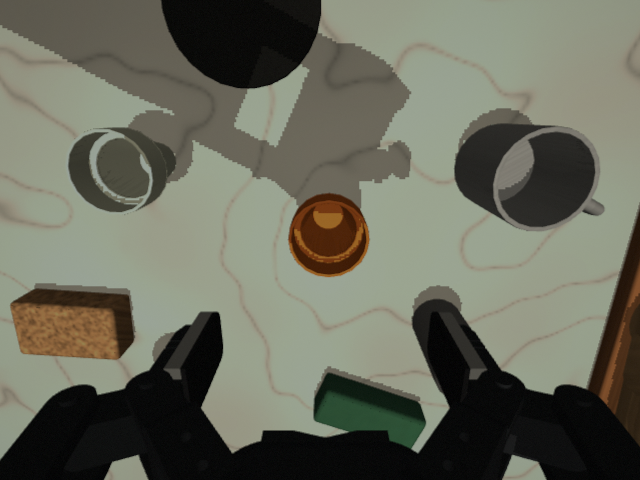

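The wrist view shows the orange rim ring centred near (329,235), the white cup at (117,170), the mug at (530,180) and the mat at the top. I'll fit the rim numerically.

```bash
cat >> h.py <<'E'
def rim(c,m,z=84.):
    """circle fit on plane z of the front (lower image) rim arc + sides, outer radius check"""
    cs,_=cv2.findContours(m.astype(np.uint8),0,1);k=max(cs,key=cv2.contourArea);k=cv2.convexHull(k)[:,0]
    P=np.array([plane(c,p,z)[:2] for p in k.astype(float)])
    from scipy.optimize import least_squares
    r=least_squares(lambda v:np.hypot(P[:,0]-v[0],P[:,1]-v[1])-v[2],[*P.mean(0),31],loss="soft_l1",f_scale=.5)
    return r.x.round(1),np.abs(r.fun).mean().round(2)
def cmask(im,k,box=None):
    i=im.astype(int)
    m={"orange":i[:,:,0]-i[:,:,2]>40,"blue":i[:,:,2]-i[:,:,0]>25}[k]
    if box:
        b=np.zeros_like(m);b[box[1]:box[3],box[0]:box[2]]=1;m=m&b
    return blob(m)
E
python3 - <<'E'
from h import *
c=cam("wrist");im=np.load("pics/w1.npy")
m=cmask(im,"orange",(270,180,390,295));ys,xs=np.where(m);print(xs.min(),xs.max(),ys.min(),ys.max(),rim(c,m))
E
```

```text
288 369 193 276 (array([ 634.2, -174.6,   31.8]), np.float64(1.0))
```

Request:
{"op": "arm_command", "data": {"increments": [{"dr": [0, 0, 0], "offset": [-0.027, 0.018, 0.2], "hand": 1}, {"dr": [0, 0, 0], "offset": [0, 0, 0.35], "hand": 1}, {"dr": [0, 0, 0], "offset": [0, 0, 0.35], "hand": 1}, {"dr": [0, 0, 0], "offset": [0, 0, 0.25], "hand": 1}, {"dr": [0, 0, 0], "offset": [0, 0, 0.11], "hand": 1}, {"dr": [0, 0, 0], "offset": [0, 0, 0], "hand": 1}, {"dr": [0, 0, 0], "offset": [0, 0, 0], "hand": 1}]}}

```text
time_s: 3.65
eef_pos: [634.1, -176.4, 53.2]
ee_rot: [0.001, 0.707, 0.707, 0.0]
force: [0.0, 0.9, 0.3]
grip_width: 1.0
grip_force: 0.0
```

Request:
{"op": "arm_command", "data": {"increments": [{"dr": [0, 0, 0], "offset": [0, 0, 0], "hand": -1}, {"dr": [0, 0, 0], "offset": [0, 0, 0], "hand": -1}, {"dr": [0, 0, 0], "offset": [0, 0, 0], "hand": -1}, {"dr": [0, 0, 0], "offset": [0, 0, 0], "hand": -1}, {"dr": [0, 0, 0], "offset": [0, 0, 0], "hand": -1}, {"dr": [0, 0, 0], "offset": [0, 0, 0], "hand": -1}, {"dr": [0, 0, 0], "offset": [0, 0, 0], "hand": -1}]}}

```text
time_s: 4.35
eef_pos: [634.1, -176.7, 53.5]
ee_rot: [0.001, 0.707, 0.707, 0.0]
force: [-1.7, 0.6, 6.8]
grip_width: 0.723
grip_force: 42.9
```

Request:
{"op": "arm_command", "data": {"increments": [{"dr": [0, 0, 0], "offset": [0, 0, -0.25], "hand": -1}, {"dr": [0, 0, 0], "offset": [0, 0, -0.25], "hand": -1}, {"dr": [0, 0, 0], "offset": [0.3, -0.12, 0], "hand": -1}, {"dr": [0, 0, 0], "offset": [0.3, -0.12, 0], "hand": -1}, {"dr": [0, 0, 0], "offset": [0.3, -0.12, 0], "hand": -1}, {"dr": [0, 0, 0], "offset": [0.3, -0.12, 0], "hand": -1}, {"dr": [0, 0, 0], "offset": [0.28, -0.12, 0], "hand": -1}, {"dr": [0, 0, 0], "offset": [0, 0, 0], "hand": -1}]}}

```text
time_s: 5.15
eef_pos: [560.0, 4.7, 112.2]
ee_rot: [-0.0, 0.706, 0.708, 0.0]
force: [-0.3, -1.4, -1.0]
grip_width: 0.723
grip_force: 44.1
```

Run:
```python
from h import *
print(ctrl.sense()["eef_pos"].round(1),ctrl.sense()["grip_width"]);c=cam("wrist");im=ctrl.capture("wrist");s=ctrl.capture("side")
m=cmask(im,"orange");ys,xs=np.where(m);print(xs.min(),xs.max(),ys.min(),ys.max())
cv2.imwrite("pics/w2.png",np.hstack([cv2.resize(im,(400,300)),cv2.resize(s[120:360,200:520],(400,300))])[:,:,::-1])
```

```text
[560.    4.7 112.2] 0.7234826603656094
242 408 245 425
```

View pics/w2.png

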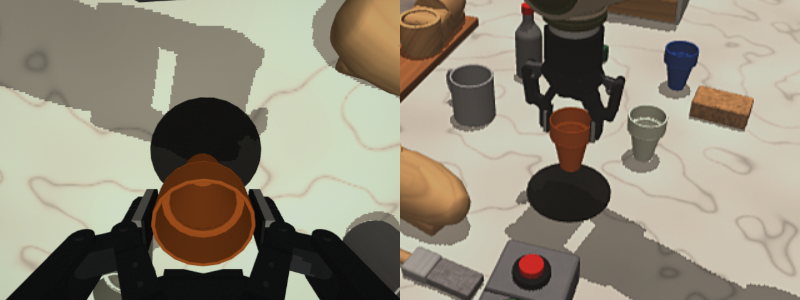

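The cup hangs upright over the mat, with its rim at about (203,222) in the left half of the picture. Next: lower and release.

Request:
{"op": "arm_command", "data": {"increments": [{"dr": [0, 0, 0], "offset": [0, 0, 0.2], "hand": -1}, {"dr": [0, 0, 0], "offset": [0, 0, 0.15], "hand": -1}, {"dr": [0, 0, 0], "offset": [0, 0, 0.06], "hand": -1}, {"dr": [0, 0, 0], "offset": [0, 0, 0.02], "hand": -1}, {"dr": [0, 0, 0], "offset": [0, 0, 0], "hand": -1}, {"dr": [0, 0, 0], "offset": [0, 0, 0], "hand": -1}]}}

```text
time_s: 5.85
eef_pos: [562.0, 0.8, 60.5]
ee_rot: [0.001, 0.707, 0.707, 0.0]
force: [-0.3, -0.3, -1.2]
grip_width: 0.723
grip_force: 44.1
```

Request:
{"op": "arm_command", "data": {"increments": [{"dr": [0, 0, 0], "offset": [0, 0, 0], "hand": 1}, {"dr": [0, 0, 0], "offset": [0, 0, 0], "hand": 1}, {"dr": [0, 0, 0], "offset": [0, 0, 0], "hand": 1}, {"dr": [0, 0, 0], "offset": [0, 0, 0], "hand": 1}, {"dr": [0, 0, 0], "offset": [0, 0, 0], "hand": 1}, {"dr": [0, 0, 0], "offset": [0, 0, 0], "hand": 1}]}}

```text
time_s: 6.45
eef_pos: [561.3, 1.2, 59.7]
ee_rot: [0.0, 0.707, 0.707, -0.0]
force: [-0.4, 0.0, -0.5]
grip_width: 1.002
grip_force: 0.0
```

Request:
{"op": "arm_command", "data": {"increments": [{"dr": [0, 0, 0], "offset": [0, 0, -0.2], "hand": 1}, {"dr": [0, 0, 0], "offset": [0, 0, -0.35], "hand": 1}, {"dr": [0, 0, 0], "offset": [0, 0, -0.35], "hand": 1}, {"dr": [0, 0, 0], "offset": [0, 0, -0.3], "hand": 1}, {"dr": [0, 0, 0], "offset": [0, 0, 0], "hand": 1}, {"dr": [0, 0, 0], "offset": [0, 0, 0], "hand": 1}]}}

```text
time_s: 7.05
eef_pos: [561.3, 1.2, 203.8]
ee_rot: [0.0, 0.707, 0.707, 0.0]
force: [-0.2, -1.1, -1.0]
grip_width: 1.001
grip_force: 0.0
```

Run:
```python
from h import *
print(ctrl.sense()["eef_pos"].round(1));c=cam("wrist");im=ctrl.capture("wrist");cv2.imwrite("pics/w3.png",im[:,:,::-1])
m=cmask(im,"orange",(250,160,410,320));ys,xs=np.where(m);print(xs.min(),xs.max(),ys.min(),ys.max(),rim(c,m,90))
```

```text
[561.3   1.2 203.8]
283 366 189 274 (array([562.1,   2.5,  31.9]), np.float64(0.87))
```

Request:
{"op": "arm_command", "data": {"increments": [{"dr": [0, 0, 0], "offset": [-0.254, -0.173, 0], "hand": 1}, {"dr": [0, 0, 0], "offset": [-0.254, -0.173, 0.01], "hand": 1}, {"dr": [0, 0, 0], "offset": [-0.254, -0.173, 0.01], "hand": 1}, {"dr": [0, 0, 0], "offset": [-0.254, -0.173, 0.01], "hand": 1}, {"dr": [0, 0, 0], "offset": [0, 0, 0], "hand": 1}, {"dr": [0, 0, 0], "offset": [0, 0, 0], "hand": 1}]}}

```text
time_s: 7.7
eef_pos: [477.8, -120.9, 199.0]
ee_rot: [-0.001, 0.708, 0.707, -0.0]
force: [-0.2, -0.1, -0.6]
grip_width: 1.001
grip_force: 0.0
```

Run:
```python
from h import *
print(ctrl.sense()["eef_pos"].round(1));c=cam("wrist");im=ctrl.capture("wrist");np.save("pics/w4.npy",im);cv2.imwrite("pics/w4.png",im[180-20:340,220:460,::-1])
g=np.zeros(im.shape[:2],np.uint8);r=(275,180,110,115)
cv2.grabCut(im[:,:,::-1].copy(),g,r,np.zeros((1,65)),np.zeros((1,65)),8,cv2.GC_INIT_WITH_RECT);m=blob((g&1)>0)
ys,xs=np.where(m);print(xs.min(),xs.max(),ys.min(),ys.max(),rim(c,m))
g8=cv2.GaussianBlur(cv2.cvtColor(im,cv2.COLOR_RGB2GRAY),(3,3),0)
h=cv2.HoughCircles(g8[160:320,240:420],cv2.HOUGH_GRADIENT_ALT,1,20,param1=120,param2=.6,minRadius=25,maxRadius=50)
for q in ([] if h is None else h[0]):
  p=plane(c,(q[0]+240,q[1]+160),84);print(q[:3]+[240,160,0],p.round(1))
cs,_=cv2.findContours(m.astype(np.uint8),0,1);v=im.copy();cv2.drawContours(v,cs,-1,(255,0,255),1);cv2.imwrite("pics/w4.png",cv2.resize(v[160:320,220:460,::-1],None,fx=3,fy=3,interpolation=0))
```

```text
[ 477.8 -120.9  199. ]
283 362 196 277 (array([ 476.9, -122.9,   31.1]), np.float64(1.12))
[324.         234.          30.45183754] [ 477.8 -119.6   84. ]
[324.         234.          40.02163315] [ 477.8 -119.6   84. ]
```

View pics/w4.png

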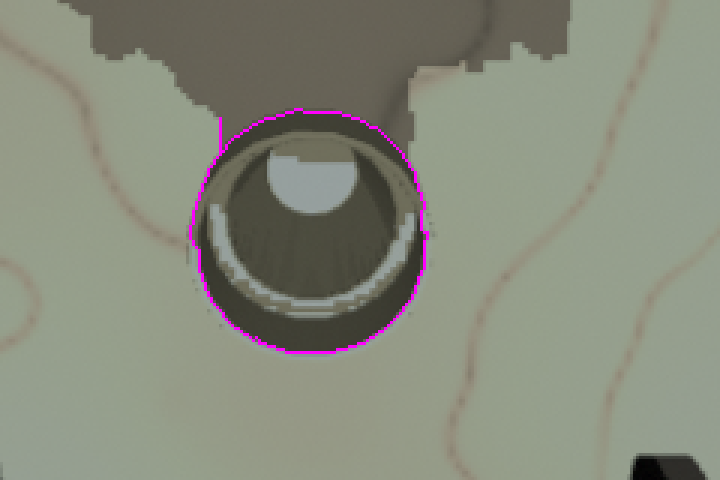

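Run:
```python
from h import *
for f in("w3","w4"):
    im=np.load("pics/w4.npy") if f=="w4" else cv2.imread("pics/w3.png")[:,:,::-1]
    print(f,"bottom264",im[264:286,324].tolist())
    print("top186",im[186:204,324].tolist())
    y=236;print("L278",im[y,278:292].tolist(),"R356",im[y,356:372].tolist())
a=cv2.imread("pics/w3.png")[160:320,220:460];b=np.load("pics/w4.npy")[160:320,220:460,::-1]
b=cv2.convertScaleAbs(b,alpha=1.5,beta=-40)
cv2.imwrite("pics/w34.png",np.vstack([cv2.resize(i,None,fx=1.8,fy=1.8,interpolation=cv2.INTER_NEAREST) for i in (a,b)]))
```

```text
w3 bottom264 [[69, 31, 6], [68, 31, 8], [69, 31, 8], [69, 30, 7], [69, 31, 9], [70, 32, 10], [70, 33, 9], [69, 32, 9], [121, 71, 25], [153, 100, 38], [159, 100, 40], [161, 157, 135], [162, 171, 152], [162, 173, 154], [162, 173, 153], [161, 172, 153], [162, 172, 153], [162, 173, 153], [161, 171, 152], [162, 172, 153], [162, 172, 153], [162, 172, 152]]
top186 [[14, 13, 11], [11, 12, 10], [11, 11, 12], [54, 28, 11], [67, 31, 10], [68, 31, 7], [69, 33, 11], [69, 32, 8], [69, 32, 10], [69, 32, 8], [91, 44, 15], [120, 61, 22], [120, 59, 20], [114, 54, 18], [118, 57, 20], [120, 58, 20], [120, 59, 20], [121, 59, 22]]
L278 [[20, 20, 16], [21, 20, 17], [20, 21, 17], [23, 22, 19], [21, 21, 18], [66, 34, 17], [106, 51, 17], [119, 57, 20], [95, 45, 14], [67, 32, 10], [59, 28, 6], [59, 27, 7], [60, 28, 9], [96, 46, 15]] R356 [[129, 71, 22], [119, 57, 20], [96, 46, 14], [67, 31, 9], [58, 27, 8], [57, 27, 8], [55, 24, 3], [96, 45, 13], [115, 55, 18], [118, 56, 19], [70, 33, 13], [21, 18, 14], [20, 20, 15], [20, 19, 16], [22, 22, 19], [21, 20, 18]]
w4 bottom264 [[141, 149, 139], [120, 126, 117], [78,
[... 369 characters left out ...]
103, 99, 87], [102, 99, 86], [103, 99, 87], [103, 100, 87], [102, 98, 86], [102, 98, 86], [92, 90, 76], [71, 70, 58], [62, 63, 52], [63, 63, 52], [63, 63, 52], [63, 63, 51], [63, 63, 52], [68, 67, 55]]
L278 [[150, 154, 134], [149, 154, 135], [149, 155, 136], [149, 155, 136], [140, 144, 126], [116, 117, 100], [109, 108, 90], [105, 104, 87], [72, 72, 60], [54, 53, 45], [55, 54, 45], [96, 95, 79], [110, 109, 91], [139, 146, 139]] R356 [[150, 159, 154], [150, 160, 153], [96, 101, 95], [52, 51, 43], [95, 98, 85], [138, 147, 137], [150, 159, 150], [140, 147, 132], [144, 152, 132], [150, 158, 137], [149, 157, 137], [149, 157, 137], [150, 158, 138], [150, 157, 138], [150, 157, 138], [149, 157, 138]]
```

View pics/w34.png

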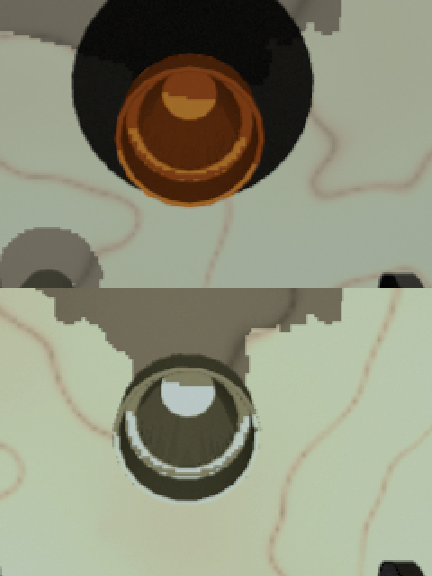

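Corrected rim edges put the orange rim centre at (324.8,233) and the white one at (323.2,238.8), so the tool must shift about 4 mm toward −y before it goes down.

Request:
{"op": "arm_command", "data": {"increments": [{"dr": [0, 0, 0], "offset": [-0.032, -0.009, 0.15], "hand": 1}, {"dr": [0, 0, 0], "offset": [0, 0, 0.35], "hand": 1}, {"dr": [0, 0, 0], "offset": [0, 0, 0.35], "hand": 1}, {"dr": [0, 0, 0], "offset": [0, 0, 0.25], "hand": 1}, {"dr": [0, 0, 0], "offset": [0, 0, 0.11], "hand": 1}, {"dr": [0, 0, 0], "offset": [0, 0, 0], "hand": 1}, {"dr": [0, 0, 0], "offset": [0, 0, 0], "hand": 1}]}}

```text
time_s: 8.45
eef_pos: [477.7, -124.0, 55.1]
ee_rot: [0.0, 0.707, 0.708, 0.0]
force: [0.4, 0.3, -0.5]
grip_width: 1.003
grip_force: 0.0
```

Request:
{"op": "arm_command", "data": {"increments": [{"dr": [0, 0, 0], "offset": [0, 0, 0], "hand": -1}, {"dr": [0, 0, 0], "offset": [0, 0, 0], "hand": -1}, {"dr": [0, 0, 0], "offset": [0, 0, 0], "hand": -1}, {"dr": [0, 0, 0], "offset": [0, 0, 0], "hand": -1}, {"dr": [0, 0, 0], "offset": [0, 0, 0], "hand": -1}, {"dr": [0, 0, 0], "offset": [0, 0, 0], "hand": -1}, {"dr": [0, 0, 0], "offset": [0, 0, 0], "hand": -1}]}}

```text
time_s: 9.15
eef_pos: [477.7, -124.8, 56.2]
ee_rot: [0.001, 0.707, 0.707, 0.0]
force: [-1.8, 0.7, 7.3]
grip_width: 0.714
grip_force: 41.9
```

Request:
{"op": "arm_command", "data": {"increments": [{"dr": [0, 0, 0], "offset": [0, 0, -0.31], "hand": -1}, {"dr": [0, 0, 0], "offset": [0, 0, -0.31], "hand": -1}, {"dr": [0, 0, 0], "offset": [0, 0, -0.31], "hand": -1}, {"dr": [0, 0, 0], "offset": [0.3, 0.2, 0], "hand": -1}, {"dr": [0, 0, 0], "offset": [0.3, 0.2, 0], "hand": -1}, {"dr": [0, 0, 0], "offset": [0.3, 0.2, 0], "hand": -1}, {"dr": [0, 0, 0], "offset": [0.146, 0.1, 0], "hand": -1}, {"dr": [0, 0, 0], "offset": [0, 0, 0], "hand": -1}]}}

```text
time_s: 9.95
eef_pos: [562.0, 3.1, 166.7]
ee_rot: [0.0, 0.706, 0.708, 0.0]
force: [0.6, -0.3, -0.9]
grip_width: 0.712
grip_force: 44.5
```

Run:
```python
from h import *
for i in range(3):
  im=ctrl.capture("wrist");print(ctrl.sense()["eef_pos"].round(1))
s=ctrl.capture("side")
cv2.imwrite("pics/w5.png",np.hstack([cv2.resize(im,(400,300)),cv2.resize(s[120:360,200:520],(400,300))])[:,:,::-1])
```

```text
[561.3   1.8 166.6]
[560.9   0.9 166.6]
[5.608e+02 4.000e-01 1.667e+02]
```

View pics/w5.png

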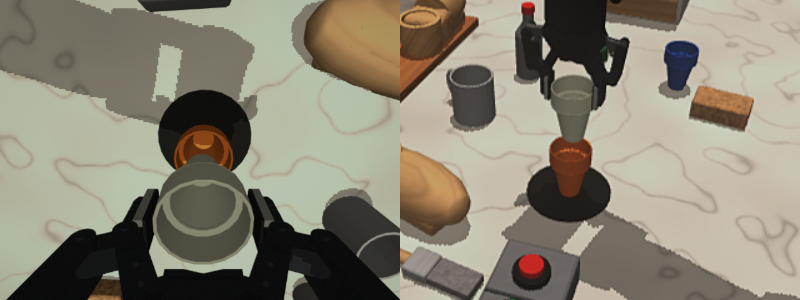

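The white cup hangs centred over the orange one in both views, with its foot near (575,140) in the right half. Lowering.

Request:
{"op": "arm_command", "data": {"increments": [{"dr": [0, 0, 0], "offset": [0.005, 0.005, 0.2], "hand": -1}, {"dr": [0, 0, 0], "offset": [0, 0, 0.15], "hand": -1}, {"dr": [0, 0, 0], "offset": [0, 0, 0.1], "hand": -1}, {"dr": [0, 0, 0], "offset": [0, 0, 0.08], "hand": -1}, {"dr": [0, 0, 0], "offset": [0, 0, 0.06], "hand": -1}, {"dr": [0, 0, 0], "offset": [0, 0, 0.03], "hand": -1}, {"dr": [0, 0, 0], "offset": [0, 0, 0.01], "hand": -1}, {"dr": [0, 0, 0], "offset": [0, 0, 0], "hand": -1}]}}

```text
time_s: 10.95
eef_pos: [562.0, 1.5, 91.2]
ee_rot: [0.0, 0.707, 0.707, 0.0]
force: [0.6, 0.5, -0.9]
grip_width: 0.709
grip_force: 44.5
```

Request:
{"op": "arm_command", "data": {"increments": [{"dr": [0, 0, 0], "offset": [0, 0, 0.01], "hand": -1}, {"dr": [0, 0, 0], "offset": [0, 0, 0], "hand": -1}]}}

```text
time_s: 11.15
eef_pos: [562.5, 1.5, 90.4]
ee_rot: [0.001, 0.707, 0.707, 0.001]
force: [0.8, -0.2, 3.7]
grip_width: 0.712
grip_force: 44.7
```

Light contact (3.7 N) where the nested height should be. Release, rise and check.

Request:
{"op": "arm_command", "data": {"increments": [{"dr": [0, 0, 0], "offset": [0, 0, 0], "hand": 1}, {"dr": [0, 0, 0], "offset": [0, 0, 0], "hand": 1}, {"dr": [0, 0, 0], "offset": [0, 0, 0], "hand": 1}, {"dr": [0, 0, 0], "offset": [0, 0, 0], "hand": 1}, {"dr": [0, 0, 0], "offset": [0, 0, -0.2], "hand": 1}, {"dr": [0, 0, 0], "offset": [0, 0, -0.35], "hand": 1}, {"dr": [0, 0, 0], "offset": [0, 0, -0.35], "hand": 1}, {"dr": [0, 0, 0], "offset": [0, 0, -0.1], "hand": 1}]}}

```text
time_s: 11.95
eef_pos: [563.1, 1.4, 214.2]
ee_rot: [0.003, 0.707, 0.707, 0.002]
force: [-0.6, -0.1, 0.4]
grip_width: 1.004
grip_force: 0.0
```

Run:
```python
from h import *
for i in range(3):
  im=ctrl.capture("wrist");
print(ctrl.sense()["eef_pos"].round(1),ctrl.sense()["force"].round(1))
s=ctrl.capture("side");c=cam("side");w=cam("wrist");np.save("pics/w6.npy",im)
# orange collar rows in the side view
m=cmask(s,"orange",(290,200,390,300));ys,xs=np.where(m);print("orange",xs.min(),xs.max(),ys.min(),ys.max())
for k in(0,34,62,90,118):
  K,R,t=c;q=K@(R@np.array([562,1,k])+t);print(k,(q[:2]/q[2]).round(1))
cv2.imwrite("pics/w6.png",np.hstack([cv2.resize(im[160:340,220:460],(400,300)),cv2.resize(s[170:320,240:440],(400,300))])[:,:,::-1])
```

```text
[561.6   1.6 209.2] [0.  0.3 0. ]
orange 319 353 237 277
0 [334.2 273.9]
34 [334.6 260.8]
62 [334.9 249.5]
90 [335.3 237.8]
118 [335.7 225.6]
```

View pics/w6.png

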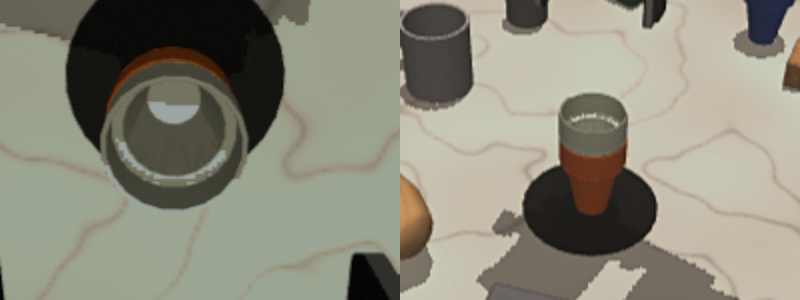

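The white cup sits squarely on the orange rim in both views, so it is fully home. Now the blue one.

Request:
{"op": "arm_command", "data": {"increments": [{"dr": [0, 0, 0], "offset": [-0.373, -0.099, 0.01], "hand": 1}, {"dr": [0, 0, 0], "offset": [-0.373, -0.099, 0.01], "hand": 1}, {"dr": [0, 0, 0], "offset": [-0.373, -0.099, 0.01], "hand": 1}, {"dr": [0, 0, 0], "offset": [-0.373, -0.099, 0.01], "hand": 1}, {"dr": [0, 0, 0], "offset": [-0.373, -0.099, 0.01], "hand": 1}, {"dr": [0, 0, 0], "offset": [-0.373, -0.099, 0.01], "hand": 1}, {"dr": [0, 0, 0], "offset": [-0.373, -0.099, 0.01], "hand": 1}, {"dr": [0, 0, 0], "offset": [-0.373, -0.099, 0.005], "hand": 1}]}}

```text
time_s: 12.95
eef_pos: [465.5, -357.8, 198.4]
ee_rot: [-0.002, 0.707, 0.707, 0.0]
force: [0.5, -0.6, 0.2]
grip_width: 0.997
grip_force: 0.0
```

Run:
```python
from h import *
for i in range(4): im=ctrl.capture("wrist")
print(ctrl.sense()["eef_pos"].round(1),ctrl.sense()["ee_rot"].round(3));c=cam("wrist")
m=cmask(im,"blue",(230,150,420,330));ys,xs=np.where(m);print(xs.min(),xs.max(),ys.min(),ys.max(),rim(c,m))
print(im[ys.max()-4:ys.max()+5,int((xs.min()+xs.max())/2)].tolist());np.save("pics/w7.npy",im)
```

```text
[ 466.  -356.5  198.5] [-0.002  0.708  0.707  0.   ]
286 367 188 272 (array([ 467.4, -353.5,   31.6]), np.float64(0.77))
[[7, 18, 39], [10, 27, 57], [32, 63, 112], [29, 62, 117], [99, 109, 120], [137, 139, 126], [146, 146, 128], [145, 145, 127], [145, 145, 127]]
```

Request:
{"op": "arm_command", "data": {"increments": [{"dr": [0, 0, 0], "offset": [0.009, 0.012, 0.15], "hand": 1}, {"dr": [0, 0, 0], "offset": [0, 0, 0.35], "hand": 1}, {"dr": [0, 0, 0], "offset": [0, 0, 0.35], "hand": 1}, {"dr": [0, 0, 0], "offset": [0, 0, 0.24], "hand": 1}, {"dr": [0, 0, 0], "offset": [0, 0, 0.11], "hand": 1}, {"dr": [0, 0, 0], "offset": [0, 0, 0], "hand": 1}, {"dr": [0, 0, 0], "offset": [0, 0, 0], "hand": 1}]}}

```text
time_s: 13.85
eef_pos: [469.0, -355.4, 57.9]
ee_rot: [0.001, 0.707, 0.707, -0.0]
force: [0.0, -0.1, 0.6]
grip_width: 1.0
grip_force: 0.0
```

Request:
{"op": "arm_command", "data": {"increments": [{"dr": [0, 0, 0], "offset": [0, 0, 0], "hand": -1}, {"dr": [0, 0, 0], "offset": [0, 0, 0], "hand": -1}, {"dr": [0, 0, 0], "offset": [0, 0, 0], "hand": -1}, {"dr": [0, 0, 0], "offset": [0, 0, 0], "hand": -1}, {"dr": [0, 0, 0], "offset": [0, 0, 0], "hand": -1}, {"dr": [0, 0, 0], "offset": [0, 0, 0], "hand": -1}, {"dr": [0, 0, 0], "offset": [0, 0, 0], "hand": -1}]}}

```text
time_s: 14.55
eef_pos: [468.7, -356.2, 58.6]
ee_rot: [0.001, 0.707, 0.707, -0.0]
force: [-2.3, 0.9, 8.0]
grip_width: 0.703
grip_force: 42.2
```

Request:
{"op": "arm_command", "data": {"increments": [{"dr": [0, 0, 0], "offset": [0, 0, -0.31], "hand": -1}, {"dr": [0, 0, 0], "offset": [0, 0, -0.31], "hand": -1}, {"dr": [0, 0, 0], "offset": [0, 0, -0.31], "hand": -1}, {"dr": [0, 0, 0], "offset": [0, 0, -0.27], "hand": -1}, {"dr": [0, 0, 0], "offset": [0, 0, 0], "hand": -1}]}}

```text
time_s: 15.05
eef_pos: [469.5, -356.7, 206.2]
ee_rot: [0.005, 0.707, 0.707, -0.0]
force: [-0.1, 0.0, -1.1]
grip_width: 0.704
grip_force: 44.5
```

Request:
{"op": "arm_command", "data": {"increments": [{"dr": [0, 0, 0], "offset": [0.372, 0.097, 0], "hand": -1}, {"dr": [0, 0, 0], "offset": [0.372, 0.097, 0], "hand": -1}, {"dr": [0, 0, 0], "offset": [0.372, 0.097, 0], "hand": -1}, {"dr": [0, 0, 0], "offset": [0.372, 0.097, 0], "hand": -1}, {"dr": [0, 0, 0], "offset": [0.372, 0.097, 0], "hand": -1}, {"dr": [0, 0, 0], "offset": [0.372, 0.097, 0], "hand": -1}, {"dr": [0, 0, 0], "offset": [0.372, 0.097, 0], "hand": -1}, {"dr": [0, 0, 0], "offset": [0.372, 0.097, 0], "hand": -1}]}}

```text
time_s: 15.85
eef_pos: [561.2, 3.6, 200.4]
ee_rot: [-0.0, 0.707, 0.707, -0.0]
force: [0.8, 0.1, -0.9]
grip_width: 0.708
grip_force: 44.5
```

Run:
```python
from h import *
for i in range(6): im=ctrl.capture("wrist")
print(ctrl.sense()["eef_pos"].round(1),ctrl.sense()["ee_rot"].round(4),ctrl.sense()["grip_width"])
```

```text
[561.1   0.8 200.5] [-1.000e-04  7.074e-01  7.068e-01 -2.000e-04] 0.7083362007441074
```

Request:
{"op": "arm_command", "data": {"increments": [{"dr": [0, 0, 0], "offset": [0.004, 0.006, 0.2], "hand": -1}, {"dr": [0, 0, 0], "offset": [0, 0, 0.15], "hand": -1}, {"dr": [0, 0, 0], "offset": [0, 0, 0.1], "hand": -1}, {"dr": [0, 0, 0], "offset": [0, 0, 0.1], "hand": -1}, {"dr": [0, 0, 0], "offset": [0, 0, 0.07], "hand": -1}, {"dr": [0, 0, 0], "offset": [0, 0, 0.03], "hand": -1}, {"dr": [0, 0, 0], "offset": [0, 0, 0.01], "hand": -1}, {"dr": [0, 0, 0], "offset": [0, 0, 0], "hand": -1}]}}

```text
time_s: 16.95
eef_pos: [562.3, 2.1, 121.9]
ee_rot: [0.0, 0.707, 0.707, 0.0]
force: [0.6, 0.3, -1.4]
grip_width: 0.709
grip_force: 44.5
```

Request:
{"op": "arm_command", "data": {"increments": [{"dr": [0, 0, 0], "offset": [0, 0, 0.008], "hand": -1}, {"dr": [0, 0, 0], "offset": [0, 0, 0], "hand": -1}]}}

```text
time_s: 17.15
eef_pos: [562.8, 2.0, 121.4]
ee_rot: [0.001, 0.707, 0.707, 0.001]
force: [1.7, -1.6, 2.3]
grip_width: 0.707
grip_force: 44.7
```

Contact at the nested height. Release and rise.

Request:
{"op": "arm_command", "data": {"increments": [{"dr": [0, 0, 0], "offset": [0, 0, 0], "hand": 1}, {"dr": [0, 0, 0], "offset": [0, 0, 0], "hand": 1}, {"dr": [0, 0, 0], "offset": [0, 0, 0], "hand": 1}, {"dr": [0, 0, 0], "offset": [0, 0, 0], "hand": 1}, {"dr": [0, 0, 0], "offset": [0, 0, -0.2], "hand": 1}, {"dr": [0, 0, 0], "offset": [0, 0, -0.35], "hand": 1}, {"dr": [0, 0, 0], "offset": [0, 0, -0.35], "hand": 1}, {"dr": [0, 0, 0], "offset": [0, 0, 0], "hand": 1}]}}

```text
time_s: 17.95
eef_pos: [563.9, 1.9, 234.2]
ee_rot: [0.004, 0.707, 0.707, 0.003]
force: [0.1, -0.5, -0.6]
grip_width: 1.0
grip_force: 0.0
```

Run:
```python
from h import *
for i in range(3): im=ctrl.capture("wrist")
print(ctrl.sense()["eef_pos"].round(1))
s=ctrl.capture("side");f=ctrl.capture("scene")
for n,q in(("side",s),("scene",f)):
  K,R,t=cam(n);P=[K@(R@np.array([562,1,z])+t) for z in (90,118,146)];print(n,[(p[:2]/p[2]).round(1).tolist() for p in P])
  o=(270,170,400,300) if n=="side" else (285,195,360,280)
  for k in("orange","blue"):
    ys,xs=np.where(cmask(q,k,o));print(k,xs.min(),xs.max(),ys.min(),ys.max())
cv2.imwrite("pics/w8.png",np.hstack([cv2.resize(s[160:310,240:440],(400,300)),cv2.resize(f[180:300,270:430],(400,300))])[:,:,::-1])
```

```text
[561.7   2.3 227.7]
side [[335.3, 237.8], [335.7, 225.6], [336.1, 212.8]]
orange 319 353 237 277
blue 319 353 204 236
scene [[322.6, 232.6], [322.6, 225.0], [322.5, 217.2]]
orange 311 332 239 256
blue 311 319 216 224
```

View pics/w8.png

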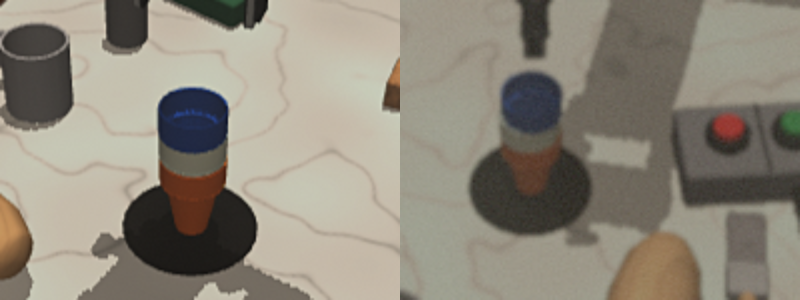

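The stack stands straight: blue, white and orange collars in even bands at x≈190 in the left half and at (530,130) in the right half. Now the yellow button, with fingers shut.

Request:
{"op": "arm_command", "data": {"increments": [{"dr": [0, 0, 0], "offset": [0.356, -0.032, 0], "hand": -1}, {"dr": [0, 0, 0], "offset": [0.356, -0.032, 0], "hand": -1}, {"dr": [0, 0, 0], "offset": [0.356, -0.032, 0], "hand": -1}, {"dr": [0, 0, 0], "offset": [0.356, -0.032, 0], "hand": -1}, {"dr": [0, 0, 0], "offset": [0.356, -0.032, 0], "hand": -1}, {"dr": [0, 0, 0], "offset": [0.356, -0.032, 0], "hand": -1}, {"dr": [0, 0, 0], "offset": [0.356, -0.032, 0], "hand": -1}, {"dr": [0, 0, 0], "offset": [0.356, -0.032, 0], "hand": -1}]}}

```text
time_s: 19.0
eef_pos: [530.6, 345.6, 227.2]
ee_rot: [-0.0, 0.707, 0.707, -0.001]
force: [0.7, -1.0, 0.3]
grip_width: 0.001
grip_force: 0.0
```

Request:
{"op": "arm_command", "data": {"increments": [{"dr": [0, 0, 0], "offset": [0, 0, 0.3], "hand": -1}, {"dr": [0, 0, 0], "offset": [0, 0, 0.3], "hand": -1}, {"dr": [0, 0, 0], "offset": [0, 0, 0.3], "hand": -1}, {"dr": [0, 0, 0], "offset": [0, 0, 0.2], "hand": -1}, {"dr": [0, 0, 0], "offset": [0, 0, 0], "hand": -1}, {"dr": [0, 0, 0], "offset": [0, 0, 0], "hand": -1}, {"dr": [0, 0, 0], "offset": [0, 0, 0], "hand": -1}, {"dr": [0, 0, 0], "offset": [0, 0, 0], "hand": -1}]}}

```text
time_s: 19.8
eef_pos: [531.9, 344.1, 98.0]
ee_rot: [0.0, 0.707, 0.707, 0.001]
force: [-0.9, 0.2, 1.4]
grip_width: -0.007
grip_force: 0.0
```

Request:
{"op": "arm_command", "data": {"increments": [{"dr": [0, 0, 0], "offset": [0, 0, 0.15], "hand": -1}, {"dr": [0, 0, 0], "offset": [0, 0, 0.08], "hand": -1}, {"dr": [0, 0, 0], "offset": [0, 0, 0.03], "hand": -1}, {"dr": [0, 0, 0], "offset": [0, 0, 0.02], "hand": -1}, {"dr": [0, 0, 0], "offset": [0, 0, 0], "hand": -1}, {"dr": [0, 0, 0], "offset": [0, 0, 0], "hand": -1}]}}

```text
time_s: 20.4
eef_pos: [531.5, 344.0, 65.8]
ee_rot: [0.0, 0.707, 0.707, 0.0]
force: [-8.0, -4.0, 17.7]
grip_width: 0.002
grip_force: 8.8
```

Request:
{"op": "arm_command", "data": {"increments": [{"dr": [0, 0, 0], "offset": [0, 0, 0.01], "hand": -1}, {"dr": [0, 0, 0], "offset": [0, 0, 0], "hand": -1}]}}

```text
time_s: 20.6
eef_pos: [531.6, 344.1, 65.7]
ee_rot: [0.001, 0.707, 0.707, 0.001]
force: [-11.2, -5.9, 24.7]
grip_width: 0.003
grip_force: 12.6
```

Request:
{"op": "arm_command", "data": {"increments": [{"dr": [0, 0, 0], "offset": [0, 0, -0.03], "hand": -1}, {"dr": [0, 0, 0], "offset": [0, 0, 0], "hand": -1}, {"dr": [0, 0, 0], "offset": [0, 0, 0], "hand": -1}]}}

```text
time_s: 20.9
eef_pos: [531.6, 344.0, 66.3]
ee_rot: [0.0, 0.707, 0.707, 0.001]
force: [-0.6, -0.2, 5.3]
grip_width: 0.004
grip_force: 2.3
```

Request:
{"op": "arm_command", "data": {"increments": [{"dr": [0, 0, 0], "offset": [0, 0, -0.02], "hand": -1}, {"dr": [0, 0, 0], "offset": [0, 0, 0], "hand": -1}, {"dr": [0, 0, 0], "offset": [0, 0, 0], "hand": -1}]}}

```text
time_s: 21.2
eef_pos: [531.5, 344.0, 67.9]
ee_rot: [0.0, 0.707, 0.707, 0.0]
force: [0.0, 0.6, 4.6]
grip_width: -0.003
grip_force: 1.9
```

Request:
{"op": "arm_command", "data": {"increments": [{"dr": [0, 0, 0], "offset": [0, 0, -0.02], "hand": -1}, {"dr": [0, 0, 0], "offset": [0, 0, 0], "hand": -1}, {"dr": [0, 0, 0], "offset": [0, 0, 0], "hand": -1}]}}

```text
time_s: 21.5
eef_pos: [531.5, 344.0, 70.1]
ee_rot: [0.0, 0.707, 0.707, 0.0]
force: [1.3, 1.5, 3.2]
grip_width: -0.003
grip_force: 1.2
```

Request:
{"op": "arm_command", "data": {"increments": [{"dr": [0, 0, 0], "offset": [0, 0, -0.03], "hand": -1}, {"dr": [0, 0, 0], "offset": [0, 0, 0], "hand": -1}, {"dr": [0, 0, 0], "offset": [0, 0, 0], "hand": -1}]}}

```text
time_s: 21.8
eef_pos: [530.9, 343.8, 73.4]
ee_rot: [-0.0, 0.707, 0.707, -0.001]
force: [-0.5, 0.2, -0.9]
grip_width: 0.002
grip_force: 0.0
```

The force profile confirms it: a spring of about 5 N from reading 72 down to a hard stop at 66. Now green, 70 mm toward −y.

Request:
{"op": "arm_command", "data": {"increments": [{"dr": [0, 0, 0], "offset": [0, 0, -0.25], "hand": -1}, {"dr": [0, 0, 0], "offset": [-0.29, 0.019, 0], "hand": -1}, {"dr": [0, 0, 0], "offset": [-0.29, 0.019, 0], "hand": -1}, {"dr": [0, 0, 0], "offset": [0, 0, 0], "hand": -1}, {"dr": [0, 0, 0], "offset": [0, 0, 0], "hand": -1}, {"dr": [0, 0, 0], "offset": [0, 0, 0], "hand": -1}, {"dr": [0, 0, 0], "offset": [0, 0, 0], "hand": -1}]}}

```text
time_s: 22.5
eef_pos: [535.6, 275.1, 103.5]
ee_rot: [-0.0, 0.707, 0.708, -0.0]
force: [0.6, 0.5, -0.2]
grip_width: 0.0
grip_force: 0.0
```

Request:
{"op": "arm_command", "data": {"increments": [{"dr": [0, 0, 0], "offset": [0, 0, 0.18], "hand": -1}, {"dr": [0, 0, 0], "offset": [0, 0, 0.08], "hand": -1}, {"dr": [0, 0, 0], "offset": [0, 0, 0.03], "hand": -1}, {"dr": [0, 0, 0], "offset": [0, 0, 0.03], "hand": -1}, {"dr": [0, 0, 0], "offset": [0, 0, 0.02], "hand": -1}, {"dr": [0, 0, 0], "offset": [0, 0, 0], "hand": -1}, {"dr": [0, 0, 0], "offset": [0, 0, 0], "hand": -1}]}}

```text
time_s: 23.2
eef_pos: [535.7, 274.8, 65.8]
ee_rot: [0.0, 0.707, 0.707, 0.0]
force: [-10.6, -1.6, 20.9]
grip_width: 0.0
grip_force: 10.6
```

Bottomed out (21 N at the same stop height). Retreat upward.

Request:
{"op": "arm_command", "data": {"increments": [{"dr": [0, 0, 0], "offset": [0, 0, -0.1], "hand": -1}, {"dr": [0, 0, 0], "offset": [0, 0, -0.3], "hand": -1}, {"dr": [0, 0, 0], "offset": [0, 0, -0.35], "hand": -1}, {"dr": [0, 0, 0], "offset": [0, 0, -0.35], "hand": -1}, {"dr": [0, 0, 0], "offset": [0, 0, 0], "hand": -1}, {"dr": [0, 0, 0], "offset": [0, 0, 0], "hand": -1}, {"dr": [0, 0, 0], "offset": [0, 0, 0], "hand": -1}, {"dr": [0, 0, 0], "offset": [0, 0, 0], "hand": -1}]}}

```text
time_s: 24.0
eef_pos: [535.4, 274.2, 193.6]
ee_rot: [-0.001, 0.707, 0.707, -0.001]
force: [0.3, 0.1, -0.7]
grip_width: 0.003
grip_force: 0.0
```

Run:
```python
from h import *
s=ctrl.capture("side")
for k in("orange","blue"):
    ys,xs=np.where(cmask(s,k,(270,170,400,300)));print(k,xs.min(),xs.max(),ys.min(),ys.max())
print(ctrl.sense()["eef_pos"].round(1),ctrl.sense()["force"].round(1));print(ctrl.finish_job())
```

```text
orange 319 353 237 277
blue 319 353 204 236
[535.5 274.2 193.8] [-0.1  0.5  0.4]
the job is handed in; nothing more can be done
None
```

The job is handed in after about 24 s of robot time; no score came back. The orange, white and blue cups are nested on the mat, then yellow and green were each pressed fully in, in that order, and red was not touched.

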